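# Load a drying box whose lid stands on a folding stay

## Task

Put the glass beaker from the bench into the drying box. Raise the lid by its bar handle until the folding stay at its side comes past straight and locks, so that the lid stands by itself when you let go, then stand the beaker upright on the floor of the box; after that take the stay by the knob at its knee, lift the knee back through straight (the lid rises slightly) and fold it towards the front, letting the lid down with it under control until it is fully shut. The box only stands on its mat, so do not rock it up off its front feet by hauling on the lid or the stay; do not let the lid drop, do not tip the beaker over, and leave the other things where they are.

Things in the scene. Friction and masses are not known exactly. Their poses are not given: they have to be found in the camera images.
- drying_box: White sheet-metal box 160 deep (x), 220 wide (y), 125 high, on a black anti-slip mat 3 thick. Origin: centre of its underside, z up, front (lid handle) faces -x. About 3.3 kg with lid. It cannot slide, but rocks back on its rear feet (x = +70) when some 8 N are pulled backwards on the raised handle once the stay is taut. (All sizes here in mm.)
- box_floor (a point): Centre of the box's perforated floor, 12 above the box's origin. Clear space inside 152 (x) by 212 (y), walls up to 125 above the origin.
- lid_axis (a point): Middle of the lid's hinge axis, which runs along the box's y at x = +77, z = +131 in the box's frame, fixed to the box.
- lid: White lid, 152 long from the hinge axis, 226 wide, 6 thick, 0.5 to 0.8 kg. Origin on the hinge axis at mid width; shut, its axes are the box's; it turns about y, front edge up. Not sprung or damped: let go unlocked, it falls. The stay comes taut at a lid angle between 1.30 and 1.50 rad, different every time; locked, the lid stands about 0.03 rad lower.
- lid_handle (a point): Middle of the round steel bar on the lid's front edge: 12 thick, 90 long along y, 192 ahead of the hinge axis and 3 above it with the lid shut; open gap of 34 between bar and lid edge. Lifting takes 2 to 4 N at the start. Pinched hard, the bar rolls in the pads as the lid turns and strains along the lid.
- stay_knee (a joint): Knee of the folding stay, rad: about 0 folded with the lid shut (-0.15 to 0.15), 2.84 with both links straight, 3.16 past straight on its stop = locked. Its weight carries it past straight only when the lid is raised until the stay is all but taut; a few mm further the force climbs, 1 to 2 N per mm at the handle. Held taut it reads 2.85 to 3.1, and drops to 3.16 when the lid is eased back.
- knee_knob (a point): Centre of the knob at the knee, on the box's right (-y) side: black round heads 18 in diameter on one axis along y, 26 wide over both ends; pinch the end faces from above (24 free inwards to the lid, open outwards); the links turn in such a grip. It runs on a circle of radius 65 (lower link) about the lower pivot. Folding it forward over the top lowers the lid, which hangs on it with up to 8 N.
- stay_top (a point): Pivot of the stay's upper link on the lid, 97 ahead of the hinge axis, 152 right of the lid's middle. Upper link about 106 long. The lower link's pivot is on a bracket screwed to the box through upright slots: 138 ahead of the hinge axis and 15 to 35 below it, differing each time. Shut, the knob is about 64 ahead of that pivot; locked, above it and slightly behind.
- beaker: Straight-sided open glass beaker, 55 in diameter, 105 high, 90 g, alone on the worktop to the right of the control box (the beakers on the extraction unit are others). Origin: centre of its underside, z up.
- wash_bottle: Bystander: white wash bottle with spout, 70 in diameter, 206 high, left of the box. Origin: centre of its underside.
- timer: Bystander: small white lab timer, 62 by 62 by 18, in front of the control box. Origin: centre of its underside.
- reagent_0: Bystander: brown dropper bottle, 38 in diameter, 118 high, behind the beaker. Origin: centre of its underside.
Things that resemble listed ones, but are neither listed nor needed, are in the scene too. What is shaped like the beaker but turquoise or yellow is not meant.

How it is judged (in metres and radians):
On the way, in this order (a step that is already met when the one before it is completed fails the run):
1. the lid stands open on its locked stay, not touched by the fingers (angle between the z axis of lid and the z axis of drying_box, either way round above 1.15 rad and value of joint stay_knee above 3.08 rad and contact force between the fingers and lid below 0.3 N), for 0.3 s.
2. the beaker stands upright on the floor of the box, let go, with the lid still open on its locked stay (x of beaker in the frame of drying_box between -0.07 and 0.07 m and y of beaker in the frame of drying_box between -0.085 and 0.085 m and z of beaker in the frame of drying_box between 0.008 and 0.018 m and angle between beaker's own z axis and vertical below 0.1 rad and linear speed of beaker below 0.03 m/s and contact force between the fingers and beaker below 0.2 N and angle between the z axis of lid and the z axis of drying_box, either way round above 1.15 rad and value of joint stay_knee above 3.08 rad), for 0.2 s.
At the end, for the whole second after the job is handed in: the lid is fully shut (under 0.03 rad) and at rest with the stay folded (knee under 0.5 rad), and the beaker stands still and upright (within 0.1 rad) on the floor of the box (angle between the z axis of lid and the z axis of drying_box, either way round below 0.03 rad and angular speed of lid below 0.05 rad/s and value of joint stay_knee below 0.5 rad and x of beaker in the frame of drying_box between -0.07 and 0.07 m and y of beaker in the frame of drying_box between -0.085 and 0.085 m and z of beaker in the frame of drying_box between 0.008 and 0.018 m and angle between beaker's own z axis and vertical below 0.1 rad and linear speed of beaker below 0.03 m/s); the robot touches nothing.
It fails at once if the box is rocked up off its front feet by more than 0.015 rad (angle between drying_box's own z axis and vertical above 0.015 rad).
It fails at once if the lid drops or is flung: it turns faster than 4 rad/s (0.6 m/s at its front edge) (angular speed of lid above 4 rad/s).
It fails at once if the beaker is tipped over (more than 0.5 rad) (angle between beaker's own z axis and vertical above 0.5 rad).
It fails at once if the wash bottle, the timer or the dropper bottle is moved by more than 15 mm (distance of any of wash_bottle, timer, reagent_0 from where it was at the start of the episode above 0.015 m).
It also fails if it takes over 72 s, if anything falls off the work surface, if the arm or the gripper's body presses on something with over 40 N, if the wrist force passes 120 N, or if a joint passes its speed limit or range.

## Robot

A 6-joint arm with a two-finger parallel gripper is mounted at the origin on a cart in front of the work surface, level with it; the furniture and walls round the work are solid. World frame = base frame: x ahead of the robot, y to its left, z up, the work surface at z = 0. Lengths are in mm, angles in rad, forces in N, time in s.
With the tool pointing down it reaches from about 350 to 775 mm from the base axis. Payload 7.3 kg.
Tool frame: the origin (TCP) lies midway between the tips of the shut fingers; the grasp point (between the pads) lies behind it (grip_point_offset is the z of the grasp point in the tool frame, in mm); z points along the fingers, y is the line along which they close (so a half turn about z gives the same grasp; the last joint's range is limited). The gripper opens to 92 mm and grips with 3 to 60 N. Pads are 19 mm wide; open, the fingers measure 130 mm over their backs; the gripper's body (75 mm by 190 mm) begins 47 mm behind the grasp point.
Start: joints at [-1.436, 0.342, 1.524, -0, 1.275, -0.146], TCP at [145.512, -504.451, 226.741] pointing down, gripper open.
Joint ranges: [-2.53, 2.53], [-0.77, 2.02], [0.04, 2.7], [-1, 4.14], [0.28, 2.66], [-3.11, 3.11]. Speed limits (rad/s): [2.57, 2.57, 3.14, 3.14, 3.14, 3.14].

## Interface

Orientations are given as a unit quaternion [x, y, z, w].
In Python, from plant import observe, snapshot, finish_job, grip_point_offset gives the robot as it stands.
- The arm moves only by the tool drive_tool, never from a script. Its argument "plan" is a list of rows, each a list of 3 entries, a list of its own where there are three numbers: the gripper's target within -1 to 1 (shut at 1, half-way at 0, fully open at -1), then the shift along the world's x, y, z in m, then the turn about the world's z in rad. In form: [[grip, [x, y, z], yaw], ...]. A call has 1 to 8 rows; each row shifts and turns the commanded pose from where the row before left it; what a row does not reach is not made up. A row lasts 1/8 s, in which the tool goes at most 62.5 mm and 10.7 degrees, less where a joint would pass 70% of its speed; a pose out of reach is approached as far as the arm can. A call with a gripper value outside its range is refused whole. The fingers move at their own pace and stop on an object; the grip force is fixed at half the most. Time passes only in rows, so rows that do not move let the fingers close. It gives the time, the measured TCP pose, the force, the opening and the grip force at its end, in the units of the state.
- observe(): the state, without advancing time (a new reading comes with each control period).
- snapshot(name): name is "side" or "top"; returns a dict with "pixels" (384x512x3 uint8, blue, green, red), "range_z" (384x512 float32, mm along the optical axis (not along the pixel's ray), 0 where there is no reading), "fx", "fy", "cx", "cy" (pixels), "dist_coeffs" ([k1, k2, p1, p2, k3] as OpenCV has them; the pictures are not rectified), "extrinsics" (4x4, takes a point from world to camera coordinates). Camera axes: x right, y down, z forward; pixel columns grow to the right and rows downward; lengths in mm; the calibration is good to about 2 mm. A picture is of the moment at which its call begins.
- finish_job(): hands the job in; it is judged then, once.
The state is a dict: "clock": time; "joint_pos": joint angles; "dq": joint speeds; "joint_torque": joint torques, N m; "eef_pos": TCP position; "ee_rot": TCP orientation; "contact_force": force on the tool from outside, world axes, zero at the start; "ft_torque": the same for the moment, N m; "opening": finger opening in mm; "grip_force": force on a finger pad.
Only numpy, scipy, OpenCV 4.12 (cv2) and the standard library are available. Lean on these libraries where they do the work, as an engineer would, in place of code of your own. Each camera call takes 0.05 s, during which the arm holds its last target. There are 200 camera calls.

## Working session

There is one attempt and no reset: what is moved stays moved. The work goes in short steps, Python scripts to look and compute and a tool call to move; the robot and the scene stay as the last step left them, time stands still between calls to the robot, and variables do not carry over. Pictures are saved under pics/ and viewed, at most 10 in all, crops included, and the job is handed in when it is done.

Besides the shell and the picture viewer there is one more tool, called after "Emit:" as name(argument=value, ...), one argument or row to a line, values as JSON. drive_tool: Moves the arm, as the interface text tells. Its arguments: {"type":"object","properties":{"plan":{"type":"array"}},"required":["plan"]}

```bash
mkdir -p pics; ls; cat > h.py <<'E'
import numpy as np, cv2
from plant import observe, snapshot, finish_job, grip_point_offset
def snap(n,save=None):
    s=snapshot(n)
    if save: cv2.imwrite('pics/'+save,s['pixels']); np.savez('pics/'+save+'.npz',**{k:np.array(v) for k,v in s.items()})
    return s
def world(s,u,v,z=None):
    K=np.array([[s['fx'],0,s['cx']],[0,s['fy'],s['cy']],[0,0,1]],float)
    p=cv2.undistortPoints(np.array([[[u,v]]],float),K,np.array(s['dist_coeffs'],float))[0,0]
    E=np.array(s['extrinsics']);R,t=E[:3,:3],E[:3,3]
    r=R.T@np.array([p[0],p[1],1]);c=-R.T@t
    if z is not None: return c+r*(z-c[2])/r[2]
    d=s['range_z'][int(round(v)),int(round(u))]
    return c+r*d
def proj(s,P):
    K=np.array([[s['fx'],0,s['cx']],[0,s['fy'],s['cy']],[0,0,1]],float)
    E=np.array(s['extrinsics'],float)
    return cv2.projectPoints(np.array(P,float).reshape(-1,3),cv2.Rodrigues(E[:3,:3])[0],E[:3,3],K,np.array(s['dist_coeffs'],float))[0][:,0]
E
python3 - <<'E'
from h import *
print(grip_point_offset if not callable(grip_point_offset) else grip_point_offset())
print(observe())
for n in('side','top'):
    s=snap(n,n+'0.png'); print(n,s['fx'],np.array(s['extrinsics']).round(3).tolist())
a=cv2.imread('pics/side0.png');b=cv2.imread('pics/top0.png')
for n,i in(('side',a),('top',b)): cv2.imwrite(f'pics/{n}0b.png',cv2.resize(i,(768,576)))
E
```

```text
pics
-18.8
{'clock': 0.0, 'joint_pos': array([-1.43598960e+00,  3.42704503e-01,  1.52502518e+00, -2.67827283e-05,
        1.27539278e+00, -1.45995398e-01]), 'dq': array([-0.00209661,  0.00062217,  0.00013581,  0.0014482 ,  0.00056126,
       -0.00243872]), 'joint_torque': array([ 2.42925933e-03, -4.31231582e+01, -2.44226217e+01,  7.18547311e-02,
        5.57890011e-02, -1.50780929e-04]), 'eef_pos': array([ 145.45137618, -504.02157063,  226.0515692 ]), 'ee_rot': array([ 9.90159114e-01,  1.39944073e-01, -8.52900998e-06, -7.64965775e-04]), 'contact_force': array([0.43475615, 1.16523399, 0.51808596]), 'ft_torque': array([0.02420171, 0.03745909, 0.00943776]), 'grip_force': 0.0, 'opening': 91.77869332169202}
side 396.1122052291269 [[0.913, -0.408, -0.002, -428.381], [-0.16, -0.355, -0.921, 227.625], [0.375, 0.841, -0.39, 1018.892], [0.0, 0.0, 0.0, 1.0]]
top 358.3870922142897 [[-0.102, -0.995, -0.001, 137.476], [-0.971, 0.1, -0.218, 499.659], [0.217, -0.021, -0.976, 1275.395], [0.0, 0.0, 0.0, 1.0]]
```

View pics/side0b.png

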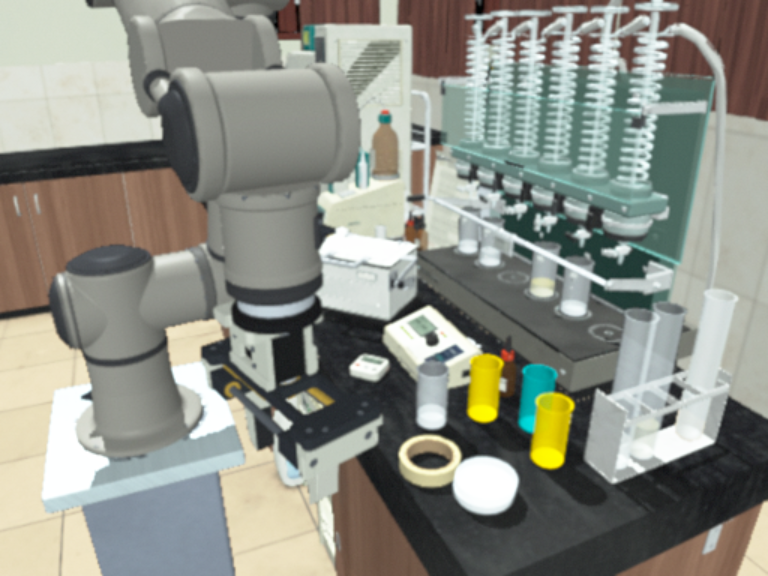

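View pics/top0b.png

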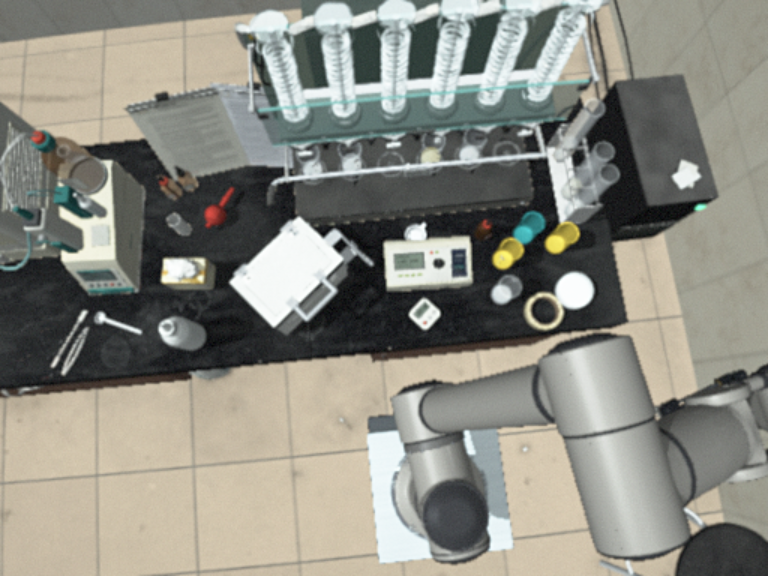

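The top view (768-wide) shows the closed box, with its handle bar at (312,298) and the stay at (350,245). Things that could be taken for the beaker:
- clear glass at (507,290), side view (432,395)
- yellow at (508,253) and (562,237)
- turquoise at (530,227)
- a small clear glass at (178,223), far left
- the beakers on the extraction unit at (312,168) to (470,155)

I choose the clear one at (507,290), standing right of the control box. Next I check it and measure.

```bash
python3 - <<'E'
from h import *
t=dict(np.load('pics/top0.png.npz'));s=dict(np.load('pics/side0.png.npz'))
a=cv2.resize(t['pixels'][140:225,145:260],None,fx=5,fy=5,interpolation=cv2.INTER_CUBIC)
b=cv2.resize(t['pixels'][175:215,310:360],None,fx=4,fy=4,interpolation=cv2.INTER_CUBIC)
c=cv2.resize(s['pixels'][230:300,260:310],None,fx=4,fy=4,interpolation=cv2.INTER_CUBIC)
o=np.zeros((445,785,3),np.uint8);o[:425,:575]=a;o[:160,580:780]=b;o[162:442,580:780]=c
cv2.imwrite('pics/crop1.png',o)
# lid plane points
for nm,S,R in(('top',t,(140,225,145,250)),):
    P=np.array([world(S,u,v) for v in range(R[0],R[1]) for u in range(R[2],R[3])])
    c=np.array([S['pixels'][v,u].min() for v in range(R[0],R[1]) for u in range(R[2],R[3])])
    m=(P[:,2]>125)&(P[:,2]<146)&(c>130);Q=P[m]
    print(len(Q),np.median(Q[:,2]),Q[:,:3].min(0),Q.max(0))
    np.save('pics/Q.npy',P)
    print(cv2.minAreaRect(Q[:,:2].astype(np.float32)))
# beaker depth
for (u,v) in((338,193),(333,193),(342,190),(338,200)): print('b',world(t,u,v).round(1),world(t,u,v,0).round(1),world(t,u,v,105).round(1))
for n,z in(('timer',18),):print(n,world(t,424*2/3,313*2/3,z).round())
print('wash',world(t,170*2/3,330*2/3,200).round(),'reag',world(t,484*2/3,225*2/3,110).round(), 'yellow',world(t,509*2/3,243*2/3,105).round())
E
```

```text
3042 138.4630774197634 [414.1348646  105.37871131 125.75910529] [668.68146729 436.38197511 145.90139184]
((538.6707763671875, 275.05755615234375), (208.00123596191406, 269.5993347167969), 39.805015563964844)
b [ 463.6 -232.6   20.6] [ 467.3 -238.     0. ] [ 448.4 -210.7  105. ]
b [ 450.  -192.7  105.9] [ 469.3 -218.6    0. ] [ 450.2 -192.9  105. ]
b [ 466.8 -239.9   56.6] [ 477.5 -255.3    0. ] [ 457.7 -226.7  105. ]
b [ 429.6 -216.9   65.7] [ 440.1 -233.8    0. ] [ 423.2 -206.8  105. ]
timer [426. -16.  18.]
wash [417. 555. 200.] reag [ 612. -178.  110.] yellow [ 562. -233.  105.]
```

View pics/crop1.png

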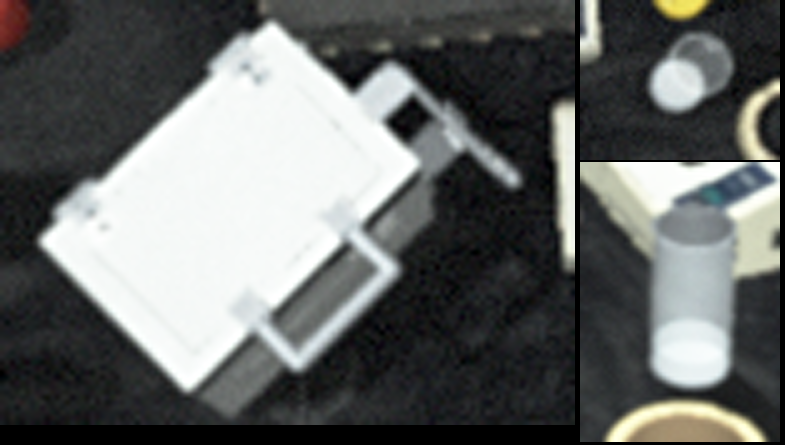

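The crop confirms the clear beaker: bright base disc at (677,86), rim at (703,64), and no tint. The lid corners, bar ends (298,365) and (398,270), and the stay with its knob near (515,180) are all clear too.

```bash
python3 - <<'E'
from h import *
t=dict(np.load('pics/top0.png.npz'))
f=lambda x,y:(145+(x+.5)/5-.5,140+(y+.5)/5-.5)
W=lambda x,y,z:world(t,*f(x,y),z)
hl,hr,fr,fl=[W(*p,137)for p in((40,240),(270,25),(418,168),(190,390))]
b1,b2=W(298,365,137),W(398,270,137)
print('corners',[c[:2].round() for c in(hl,hr,fr,fl)],'bar',b1.round(),b2.round())
n=lambda v:np.degrees(np.arctan2(v[1],v[0])).round(1)
print('yaw from y edges',n(hl-hr)-90,n(fl-fr)-90,'x edges',n(hr-fr),n(hl-fl),'bar',n(b1-b2)-90)
print('len',[np.linalg.norm(a).round() for a in(hl-hr,fl-fr,hr-fr,hl-fl,b1-b2)])
m=(hl+hr)/2;mf=(fl+fr)/2;print('hinge mid',m,'front mid',mf,'bar mid',(b1+b2)/2)
y=np.arctan2((m-(b1+b2)/2)[1],(m-(b1+b2)/2)[0]);print('dir',np.degrees(y),np.linalg.norm(m-(b1+b2)/2))
for z in(110,):print('knob',W(515,180,z).round(), world(t,*f(515,180)).round(),'bend',W(395,70,z).round())
print('base',world(t,334.2,196.5,3).round(),'rim',world(t,340.7,191,105).round())
E
```

```text
corners [array([528., 438.]), array([669., 267.]), array([552., 171.]), array([412., 340.])] bar [422. 265. 137.] [481. 191. 137.]
yaw from y edges 39.5 39.69999999999999 x edges 39.6 40.4 bar 38.69999999999999
len [np.float64(222.0), np.float64(220.0), np.float64(151.0), np.float64(152.0), np.float64(95.0)]
hinge mid [598.24076921 352.85561239 137.        ] front mid [482.0881691  255.36671266 137.        ] bar mid [451.26219175 227.91915775 137.        ]
dir 40.3655920346127 192.90365452829028
knob [544. 104. 110.] [539. 104. 126.] bend [635. 182. 110.]
base [ 455. -220.    3.] rim [ 455. -221.  105.]
```

Emit:
drive_tool(
  plan=[
    [0.39,[0.038,0.038,0.005],0.15],
    [0.39,[0.038,0.038,0.005],0.15],
    [0.39,[0.038,0.038,0.005],0.15],
    [0.39,[0.038,0.038,0.005],0.15],
    [0.39,[0.038,0.038,0.0],0.15],
    [0.39,[0.038,0.038,0.0],0.15],
    [0.39,[0.038,0.038,0.0],0.15],
    [0.39,[0.038,0.038,0.0],0.15],
  ],
)

```text
clock: 1.1
eef_pos: [450.4, -198.9, 246.5]
ee_rot: [0.737, 0.676, -0.0, -0.0]
contact_force: [0.0, -0.7, -0.6]
opening: 28.4
grip_force: 0.0
```

Emit:
drive_tool(
  plan=[
    [0.39,[0,0.05,0.0],0.1],
    [0.39,[0,0.05,0.0],0.1],
    [0.39,[0,0.05,0.0],0.1],
    [0.39,[0,0.05,0.0],0.1],
    [0.39,[0,0.05,0.0],0.1],
    [0.39,[0,0.05,0.0],0.1],
    [0.39,[0,0.05,0.0],0.1],
    [0.39,[0,0.05,0.0],0.08],
  ],
)

```text
clock: 2.1
eef_pos: [449.1, 201.2, 246.5]
ee_rot: [0.425, 0.905, -0.0, -0.0]
contact_force: [1.2, 0.2, 0.9]
opening: 28.1
grip_force: 0.0
```

Emit:
drive_tool(
  plan=[
    [0.39,[0.001,0.027,-0.03],0],
    [0.39,[0,0,-0.05],0],
    [0.39,[0,0,0],0],
  ],
)

```text
clock: 2.48
eef_pos: [447.9, 226.1, 163.7]
ee_rot: [0.426, 0.905, -0.003, -0.003]
contact_force: [-0.2, 0.3, 0.7]
opening: 28.0
grip_force: 0.0
```

```bash
python3 - <<'E'
from h import *
t=snap('top','top1.png');s=snap('side','side1.png');print(observe()['eef_pos'])
a=cv2.resize(t['pixels'][130:230,180:270],None,fx=4,fy=4,interpolation=cv2.INTER_CUBIC)
b=cv2.resize(s['pixels'][110:220,200:290],None,fx=4,fy=4,interpolation=cv2.INTER_CUBIC)
o=np.zeros((440,730,3),np.uint8);o[:400,:360]=a;o[:,365:725]=b
cv2.imwrite('pics/c2.png',o)
E
```

```text
[450.93425073 226.47295917 167.65086972]
```

View pics/c2.png

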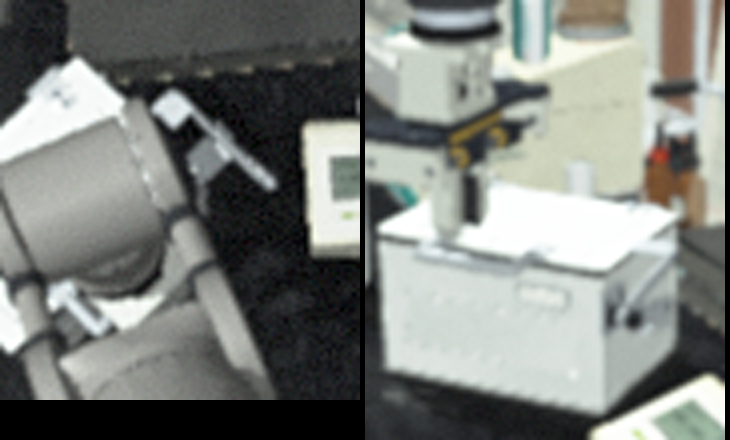

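Emit:
drive_tool(
  plan=[
    [0.39,[0,0.002,-0.02],0],
    [0.39,[0,0,-0.015],0],
    [0.39,[0,0,-0.011],0],
    [0.39,[0,0,0],0],
  ],
)

```text
clock: 3.08
eef_pos: [450.4, 228.3, 120.5]
ee_rot: [0.426, 0.905, -0.0, -0.0]
contact_force: [0.0, 0.4, 1.2]
opening: 28.2
grip_force: 0.0
```

```bash
python3 - <<'E'
from h import *
s=snap('side','side2.png');print(observe()['eef_pos'],observe()['contact_force'])
H=np.array([598,352,134.]);u=np.array([.7694,.6388,0]);v=np.array([-.6388,.7694,0]);z=np.array([0,0,1.])
P=[H-192*u+3*z+45*v,H-192*u+3*z-45*v,H-152*u+3*z+113*v,H-152*u+3*z-113*v]+[H-202*u-152*v-k*z for k in(15,25,35)]
p=proj(s,P);print(p.round(1))
im=s['pixels'].copy()
b=cv2.resize(im[120:220,190:290],None,fx=6,fy=6,interpolation=cv2.INTER_CUBIC)
for q in p: cv2.circle(b,tuple(int(x) for x in ((q-[190,120]+.5)*6)),4,(0,0,255),1)
cv2.imwrite('pics/c3.png',b)
E
```

```text
[450.67523762 228.46435146 120.9446028 ] [-0.1690264   0.49352965  0.82536484]
[[212.6 172.3]
 [235.7 176.4]
 [202.4 165.9]
 [259.5 175.8]
 [263.7 188. ]
 [263.7 190.9]
 [263.6 193.7]]
```

View pics/c3.png

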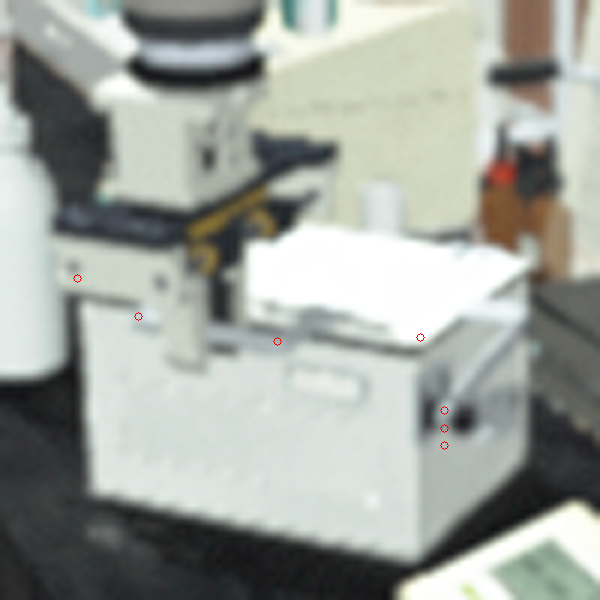

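The picture shows the fingers astride the bar, with the projected bar ends at (138,316) and (277,341) landing on it, and the knob at about (462,416). I close the gripper now.

Emit:
drive_tool(
  plan=[
    [1,[0,0,0],0],
    [1,[0,0,0],0],
    [1,[0,0,0],0],
  ],
)

```text
clock: 3.5
eef_pos: [453.9, 231.0, 122.2]
ee_rot: [0.426, 0.904, 0.004, 0.003]
contact_force: [7.8, 10.0, -3.1]
opening: 11.2
grip_force: 30.0
```

```bash
python3 - <<'E'
import numpy as np
u=np.array([.7694,.6388])
p0=None
for k in range(0,34):
    th=0.05*k
    r=192;a=th+np.arctan2(3,192)
    f=r*np.array([np.cos(a)-np.cos(np.arctan2(3,192)),np.sin(a)-3/192])
    d=-f[0]*u
    P=np.array([d[0],d[1],f[1]])
    if p0 is not None: print(f'{th:.2f}',P.round(1),(P-p0).round(1))
    p0=P
E
```

```text
0.05 [0.3 0.2 9.6] [0.3 0.2 9.6]
0.10 [ 1.   0.8 19.2] [0.7 0.6 9.6]
0.15 [ 2.   1.7 28.7] [1.  0.9 9.5]
0.20 [ 3.4  2.8 38.1] [1.4 1.2 9.4]
0.25 [ 5.2  4.3 47.4] [1.8 1.5 9.3]
0.30 [ 7.3  6.  56.6] [2.1 1.8 9.2]
0.35 [ 9.7  8.1 65.6] [2.5 2.  9. ]
0.40 [12.6 10.4 74.5] [2.8 2.3 8.9]
0.45 [15.7 13.  83.2] [3.1 2.6 8.7]
0.50 [19.2 15.9 91.7] [3.5 2.9 8.5]
0.55 [23.  19.1 99.9] [3.8 3.2 8.2]
0.60 [ 27.1  22.5 107.9] [4.1 3.4 8. ]
0.65 [ 31.5  26.2 115.6] [4.4 3.7 7.7]
0.70 [ 36.2  30.1 123. ] [4.7 3.9 7.4]
0.75 [ 41.2  34.2 130.1] [5.  4.1 7.1]
0.80 [ 46.5  38.6 136.8] [5.2 4.4 6.8]
0.85 [ 52.   43.1 143.2] [5.5 4.6 6.4]
0.90 [ 57.7  47.9 149.2] [5.7 4.8 6. ]
0.95 [ 63.7  52.9 154.9] [6.  5.  5.7]
1.00 [ 69.8  58.  160.2] [6.2 5.1 5.3]
1.05 [ 76.2  63.3 165. ] [6.4 5.3 4.9]
1.10 [ 82.8  68.7 169.5] [6.6 5.4 4.4]
1.15 [ 89.5  74.3 173.5] [6.7 5.6 4. ]
1.20 [ 96.3  80.  177. ] [6.9 5.7 3.6]
1.25 [103.3  85.8 180.1] [7.  5.8 3.1]
1.30 [110.4  91.7 182.8] [7.1 5.9 2.7]
1.35 [117.6  97.6 185. ] [7.2 6.  2.2]
1.40 [124.9 103.7 186.7] [7.3 6.  1.7]
1.45 [132.2 109.8 187.9] [7.3 6.1 1.2]
1.50 [139.6 115.9 188.7] [7.4 6.1 0.8]
1.55 [146.9 122.  189. ] [7.4 6.1 0.3]
1.60 [154.3 128.1 188.8] [ 7.4  6.1 -0.2]
1.65 [161.7 134.2 188.1] [ 7.4  6.1 -0.7]
```

Emit:
drive_tool(
  plan=[
    [1,[0.0035,0.003,0],0],
    [1,[0,0,0.002],0],
    [1,[0.0003,0.0002,0.0096],0],
    [1,[0.0007,0.0006,0.0096],0],
    [1,[0.001,0.0009,0.0095],0],
    [1,[0.0014,0.0012,0.0094],0],
  ],
)

```text
clock: 4.25
eef_pos: [457.4, 234.1, 161.6]
ee_rot: [0.426, 0.905, -0.0, 0.0]
contact_force: [2.2, -3.9, -4.6]
opening: 11.0
grip_force: 30.0
```

Emit:
drive_tool(
  plan=[
    [1,[0.0018,0.0015,0.0093],0],
    [1,[0.0021,0.0018,0.0092],0],
    [1,[0.0025,0.002,0.009],0],
    [1,[0.0028,0.0023,0.0089],0],
    [1,[0.0031,0.0026,0.0087],0],
    [1,[0.0035,0.0029,0.0085],0],
    [1,[0.0038,0.0032,0.0082],0],
    [1,[0.0041,0.0034,0.008],0],
  ],
)

```text
clock: 5.25
eef_pos: [480.3, 253.2, 231.4]
ee_rot: [0.426, 0.905, -0.001, -0.0]
contact_force: [-1.3, -6.5, -0.9]
opening: 11.0
grip_force: 30.0
```

Emit:
drive_tool(
  plan=[
    [1,[0.0044,0.0037,0.0077],0],
    [1,[0.0047,0.0039,0.0074],0],
    [1,[0.005,0.0041,0.0071],0],
    [1,[0.0052,0.0044,0.0068],0],
  ],
)

```text
clock: 5.75
eef_pos: [499.2, 269.0, 261.2]
ee_rot: [0.426, 0.905, -0.002, -0.0]
contact_force: [-4.9, -8.8, 4.8]
opening: 10.9
grip_force: 30.0
```

Emit:
drive_tool(
  plan=[
    [1,[0.0035,0.003,0.0085],0],
    [1,[0.005,0.0038,0.0068],0],
    [1,[0.006,0.005,0.0057],0],
    [1,[0.0062,0.0051,0.0053],0],
  ],
)

```text
clock: 6.25
eef_pos: [521.4, 287.6, 285.4]
ee_rot: [0.426, 0.905, -0.0, -0.0]
contact_force: [5.9, 0.6, -12.5]
opening: 10.7
grip_force: 30.0
```

Emit:
drive_tool(
  plan=[
    [0.61,[0.001,0.001,-0.001],0],
    [0.61,[0.003,0.0025,0.0],0],
    [0.61,[0.0064,0.0053,0.004],0],
    [0.61,[0.0066,0.0054,0.0044],0],
    [0.61,[0.0067,0.0056,0.004],0],
    [0.61,[0.0069,0.0057,0.0036],0],
  ],
)

```text
clock: 7.0
eef_pos: [552.3, 313.3, 301.6]
ee_rot: [0.426, 0.905, 0.001, 0.0]
contact_force: [-1.9, -0.9, 0.6]
opening: 18.0
grip_force: 0.9
```

Emit:
drive_tool(
  plan=[
    [0.61,[0.007,0.0058,0.003],0],
    [0.61,[0.005,0.004,0.002],0],
    [0.61,[0.003,0.0025,0.001],0],
    [0.61,[0.003,0.0025,0.001],0],
    [0.61,[0,0,0],0],
  ],
)

```text
clock: 7.62
eef_pos: [570.0, 327.7, 307.8]
ee_rot: [0.426, 0.905, 0.0, 0.0]
contact_force: [-0.6, 0.1, 0.5]
opening: 18.0
grip_force: 0.0
```

Emit:
drive_tool(
  plan=[
    [0.61,[0.003,0.0025,0.001],0],
    [0.61,[0.003,0.0025,0.0005],0],
    [0.61,[0,0,0],0],
  ],
)

```text
clock: 8.0
eef_pos: [575.3, 332.1, 309.5]
ee_rot: [0.426, 0.905, -0.001, -0.0]
contact_force: [-3.1, -2.8, 1.7]
opening: 17.7
grip_force: 2.3
```

Emit:
drive_tool(
  plan=[
    [0.61,[0.002,0.0016,0.0005],0],
    [0.61,[0.001,0.0008,0],0],
    [0.61,[0,0,0],0],
  ],
)

```text
clock: 8.38
eef_pos: [578.0, 334.3, 309.9]
ee_rot: [0.426, 0.905, -0.001, -0.001]
contact_force: [-3.8, -4.0, 1.5]
opening: 18.1
grip_force: 3.1
```

```bash
python3 - <<'E'
from h import *
s=snap('side','side3.png');t=snap('top','top3.png');print(observe()['eef_pos'],observe()['contact_force'])
a=cv2.resize(s['pixels'][80:220,210:300],None,fx=4,fy=4,interpolation=cv2.INTER_CUBIC)
b=cv2.resize(t['pixels'][110:210,180:280],None,fx=4,fy=4,interpolation=cv2.INTER_CUBIC)
o=np.zeros((560,765,3),np.uint8);o[:,:360]=a;o[:400,365:]=b
cv2.imwrite('pics/c4.png',o)
E
```

```text
[577.89738244 334.2265801  309.88829826] [-5.33062609 -4.30502458  0.04609259]
```

View pics/c4.png

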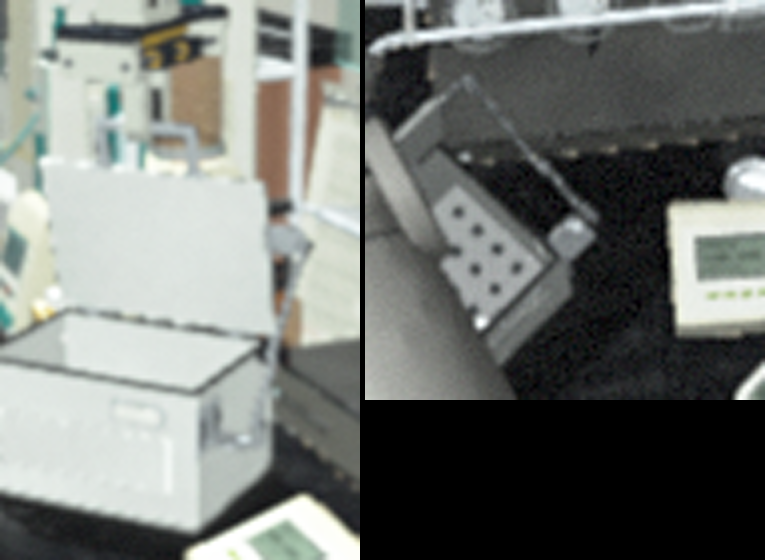

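```bash
python3 - <<'E'
from h import *
s=dict(np.load('pics/side3.png.npz'));t=dict(np.load('pics/top3.png.npz'))
H=np.array([600,354,134.]);u=np.array([.7694,.6388,0]);v=np.array([-.6388,.7694,0]);z=np.array([0,0,1.])
for th in(1.3,1.4,1.5):
  for d in (15,25,35):
    T=np.array([-97*np.cos(th),97*np.sin(th)]);B=np.array([-138.,-d])
    D=T-B;L=np.hypot(*D);x=(L*L+65**2-106**2)/(2*L);h2=65**2-x*x;print(th,d,'L',L.round(1),'h',np.sqrt(max(h2,0)).round(1),'sum 171',end=' ')
    W=lambda q:H+q[0]*u+q[1]*z-152*v
    K=B+D/L*65
    def cs(q):
        p=proj(s,[W(q)])[0];r=proj(t,[W(q)])[0];return ((p-[210,80]+.5)*4).round(),((r-[180,110]+.5)*4+[365,0]).round()
    print('T',*cs(T),'B',*cs(B),'Kstraight',*cs(K))
th=1.38;print('handle',((proj(s,[H+z*192*np.sin(th)-u*192*np.cos(th)])[0]-[210,80]+.5)*4).round())
E
```

```text
1.3 15 L 156.0 h 33.8 sum 171 T [305. 247.] [480.  89.] B [251. 406.] [582. 216.] Kstraight [274. 338.] [541. 165.]
1.3 25 L 163.1 h 24.9 sum 171 T [305. 247.] [480.  89.] B [251. 417.] [582. 219.] Kstraight [273. 348.] [544. 170.]
1.3 35 L 170.5 h 6.5 sum 171 T [305. 247.] [480.  89.] B [250. 428.] [583. 222.] Kstraight [272. 358.] [546. 174.]
1.4 15 L 164.3 h 22.9 sum 171 T [310. 242.] [472.  81.] B [251. 406.] [582. 216.] Kstraight [275. 339.] [540. 165.]
1.4 25 L 171.2 h 0.0 sum 171 T [310. 242.] [472.  81.] B [251. 417.] [582. 219.] Kstraight [274. 349.] [543. 169.]
1.4 35 L 178.4 h 0.0 sum 171 T [310. 242.] [472.  81.] B [250. 428.] [583. 222.] Kstraight [273. 359.] [545. 174.]
1.5 15 L 172.3 h 0.0 sum 171 T [314. 238.] [464.  73.] B [251. 406.] [582. 216.] Kstraight [275. 341.] [539. 164.]
1.5 25 L 178.9 h 0.0 sum 171 T [314. 238.] [464.  73.] B [251. 417.] [582. 219.] Kstraight [274. 350.] [542. 169.]
1.5 35 L 185.9 h 0.0 sum 171 T [314. 238.] [464.  73.] B [250. 428.] [583. 222.] Kstraight [273. 360.] [544. 173.]
handle [143. 124.]
```

Emit:
drive_tool(
  plan=[
    [0.61,[-0.002,-0.0016,0],0],
    [0.61,[-0.002,-0.0016,0],0],
    [0.61,[-0.002,-0.0016,0],0],
    [0.61,[-0.0016,-0.0014,0],0],
    [0.61,[0,0,0],0],
  ],
)

```text
clock: 9.1
eef_pos: [571.2, 328.6, 310.1]
ee_rot: [0.426, 0.905, 0.0, 0.0]
contact_force: [0.0, -0.1, -0.6]
opening: 18.1
grip_force: 0.5
```

```bash
python3 - <<'E'
from h import *
s=snap('side','side4.png');print(observe()['eef_pos'],observe()['contact_force'])
t=snap('top','top4.png')
s0=dict(np.load('pics/side3.png.npz'))
f=lambda i:cv2.resize(i[130:195,255:300],None,fx=8,fy=8,interpolation=cv2.INTER_CUBIC)
o=np.zeros((520,730,3),np.uint8);o[:,:360]=f(s0['pixels']);o[:,365:725]=f(s['pixels'])
cv2.imwrite('pics/c5.png',o)
E
```

```text
[571.16604928 328.68701625 310.11451327] [-1.58679188 -1.36397432 -0.20425936]
```

View pics/c5.png

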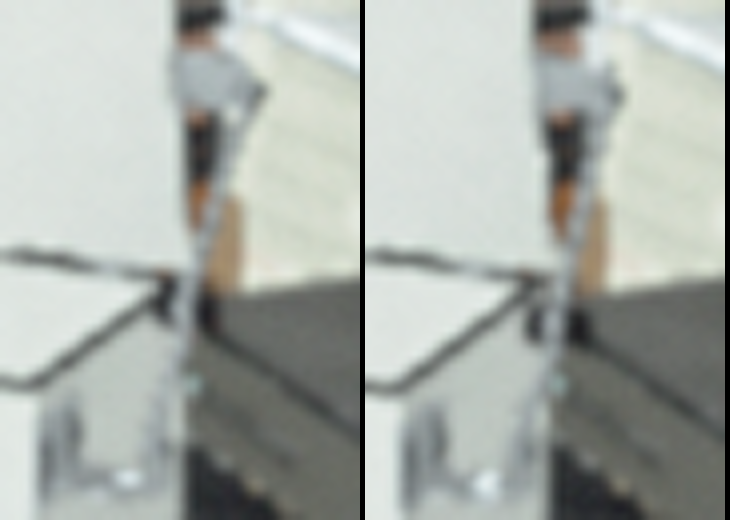

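Emit:
drive_tool(
  plan=[
    [0.61,[-0.0022,-0.0018,0],0],
    [0.61,[-0.0018,-0.0016,0],0],
    [0.61,[0,0,0],0],
    [0.61,[0,0,0],0],
  ],
)

```text
clock: 9.7
eef_pos: [567.1, 325.2, 310.0]
ee_rot: [0.426, 0.905, 0.0, 0.0]
contact_force: [-0.2, -0.8, -0.0]
opening: 17.7
grip_force: 0.0
```

```bash
python3 - <<'E'
from h import *
s=snap('side','side5.png');print(observe()['eef_pos'],observe()['contact_force'])
t=snap('top','top5.png')
o3=[dict(np.load(f'pics/side{k}.png.npz'))['pixels'] for k in(3,4,5)]
f=lambda i:i[130:195,255:300].astype(np.float32)
for a,b in((0,1),(1,2),(0,2)):
    A=cv2.cvtColor(o3[a],6)[110:165,215:290].astype(np.float32);B=cv2.cvtColor(o3[b],6)[110:165,215:290].astype(np.float32)
    print('lid',cv2.absdiff(A,B).mean(),'knob',np.abs(f(o3[a])-f(o3[b])).mean())
# knob: darkest blob centroid
for i in o3:
    g=cv2.cvtColor(i,6)[160:176,270:284].astype(float);m=(g<70);yy,xx=np.nonzero(m);print('knob',270+xx.mean(),160+yy.mean(),m.sum())
E
```

```text
[567.16582705 325.26544517 309.96717791] [ 0.38606945 -0.18540096 -0.01728809]
lid 4.492121 knob 4.5382338
lid 1.1549091 knob 1.2494587
lid 4.645818 knob 4.5364103
knob 279.6875 169.125 16
knob 281.53846153846155 171.15384615384616 13
knob 281.42857142857144 171.07142857142858 14
```

The picture shows the knob shifted back and down, from (188,305) to (195,325), and the lid not moving once the bar is free. So the stay is locked. I lift off and go to the beaker.

Emit:
drive_tool(
  plan=[
    [0.61,[0,0,0.012],0],
    [0.5,[0,0,0.02],0],
    [0.5,[0,0,0.02],0],
    [-1,[-0.01,-0.03,0],-0.131],
    [-1,[-0.01,-0.045,0],-0.131],
    [-1,[-0.01,-0.048,0],-0.131],
    [-1,[-0.01,-0.048,0],-0.131],
    [-1,[-0.01,-0.048,-0.02],-0.131],
  ],
)

```text
clock: 10.8
eef_pos: [517.5, 104.9, 344.2]
ee_rot: [0.696, 0.718, 0.002, 0.002]
contact_force: [1.2, -0.7, -0.3]
opening: 68.5
grip_force: 0.0
```

Emit:
drive_tool(
  plan=[
    [-1,[-0.01,-0.048,-0.02],-0.131],
    [-1,[-0.01,-0.048,-0.02],-0.131],
    [-1,[-0.01,-0.048,-0.02],-0.131],
    [-1,[-0.01,-0.048,-0.02],-0.131],
    [-1,[-0.01,-0.048,-0.02],-0.131],
    [-1,[-0.01,-0.048,-0.02],-0.131],
    [-1,[-0.012,-0.04,-0.02],-0.131],
    [-1,[0,-0.04,-0.02],0],
  ],
)

```text
clock: 11.8
eef_pos: [444.9, -263.6, 182.5]
ee_rot: [0.942, 0.337, 0.0, 0.001]
contact_force: [0.1, -0.6, 0.9]
opening: 91.7
grip_force: 0.0
```

```bash
python3 - <<'E'
from h import *
o=observe();print(o['eef_pos'],o['ee_rot'],o['joint_pos'].round(2))
s=snap('side','side6.png')
f=dict(np.load('pics/side5.png.npz'))['pixels']
print('stay diff',np.abs(f[130:195,255:300].astype(float)-s['pixels'][130:195,255:300]).mean())
E
```

```text
[ 444.90683671 -263.59531897  182.53874058] [9.41647516e-01 3.36599415e-01 4.39512900e-04 7.72235082e-04] [-0.68  0.37  1.62 -0.    1.16  0.2 ]
stay diff 53.47145299145299
```

Emit:
drive_tool(
  plan=[
    [-1,[0.005,0.022,0],0],
    [-1,[0.005,0.0216,0],0.005],
    [-1,[0,0,-0.02],0],
    [-1,[0,0,0],0],
  ],
)

```text
clock: 12.35
eef_pos: [455.0, -217.7, 161.8]
ee_rot: [0.94, 0.34, -0.0, -0.001]
contact_force: [0.6, 0.9, 1.3]
opening: 91.6
grip_force: 0.0
```

```bash
python3 - <<'E'
from h import *
o=observe();print(o['eef_pos'])
s=snap('side','side7.png');t=snap('top','top7.png')
a=cv2.resize(s['pixels'][110:320,190:390],None,fx=2,fy=2);b=cv2.resize(t['pixels'][110:300,170:370],None,fx=2,fy=2)
c=np.zeros((420,800,3),np.uint8);c[:,:400]=a;c[:380,400:]=b
for z in(0,105):
    p=proj(s,[[455,-220,z]])[0];cv2.circle(c,tuple(int(x) for x in (p-[190,110])*2),3,(0,0,255),1)
cv2.imwrite('pics/c6.png',c)
E
```

```text
[ 454.96419664 -217.68379693  161.75767771]
```

View pics/c6.png

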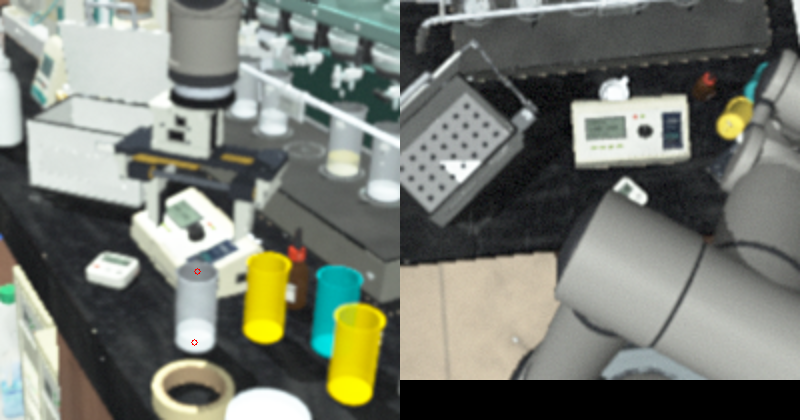

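The picture shows the lid standing open on the left and the projected beaker points at (197,271) and (194,342) on the clear beaker. The fingers have free space around it.

Emit:
drive_tool(
  plan=[
    [-1,[0,-0.002,-0.03],0],
    [-1,[0,0,-0.03],0],
    [-1,[0,0,-0.035],0],
    [-1,[0,0,0],0],
    [1,[0,0,0],0],
    [1,[0,0,0],0],
    [1,[0,0,0],0],
    [1,[0,0,0],0],
  ],
)

```text
clock: 13.45
eef_pos: [455.3, -220.3, 67.5]
ee_rot: [0.94, 0.34, 0.0, 0.0]
contact_force: [-0.4, 0.9, -0.1]
opening: 56.5
grip_force: 0.1
```

Emit:
drive_tool(
  plan=[
    [1,[0,0,0],0],
    [1,[0,0,0],0],
  ],
)

```text
clock: 13.7
eef_pos: [455.3, -220.2, 67.3]
ee_rot: [0.94, 0.34, 0.0, 0.0]
contact_force: [-0.5, 0.8, 4.8]
opening: 53.2
grip_force: 30.0
```

Emit:
drive_tool(
  plan=[
    [1,[0,0,0.02],0],
    [1,[0,0,0.05],0],
    [1,[0,0,0.05],0],
    [1,[0,0.02,0.05],0],
    [1,[0.005,0.04,0.01],0],
    [1,[0.005,0.046,0],0],
    [1,[0.005,0.046,0],0],
    [1,[0.005,0.046,0],0],
  ],
)

```text
clock: 14.7
eef_pos: [474.9, -20.7, 246.7]
ee_rot: [0.94, 0.34, -0.0, -0.0]
contact_force: [0.2, 0.4, -0.2]
opening: 54.0
grip_force: 30.0
```

Emit:
drive_tool(
  plan=[
    [1,[0.005,0.046,0],0],
    [1,[0.005,0.046,0],0],
    [1,[0.005,0.046,0],0],
    [1,[0.005,0.046,0],0],
    [1,[0.005,0.046,0],0],
    [1,[0.005,0.046,0],0],
    [1,[0.003,0.03,0],0],
    [1,[0,0,0],0],
  ],
)

```text
clock: 15.7
eef_pos: [507.6, 285.6, 245.9]
ee_rot: [0.94, 0.341, -0.001, -0.0]
contact_force: [0.1, -1.2, -1.7]
opening: 53.7
grip_force: 30.0
```

```bash
python3 - <<'E'
from h import *
o=observe();print(o['eef_pos'],o['ee_rot'],o['opening'],o['grip_force'])
E
```

```text
[507.60829103 285.6078097  245.93950397] [ 9.39931969e-01  3.41361179e-01 -6.61393196e-04 -4.82962505e-05] 53.74802030599289 29.99987629410498
```

Emit:
drive_tool(
  plan=[
    [1,[-0.0014,0.0026,-0.02],0],
    [1,[0,0,-0.025],0],
    [1,[0,0,-0.025],0],
    [1,[0,0,-0.025],0],
    [1,[0,0,-0.025],0],
    [1,[0,0,-0.02],0],
    [1,[0,0,0],0],
  ],
)

```text
clock: 16.58
eef_pos: [505.7, 284.9, 105.4]
ee_rot: [0.941, 0.34, -0.002, 0.0]
contact_force: [0.3, -0.4, -0.7]
opening: 53.9
grip_force: 30.0
```

Emit:
drive_tool(
  plan=[
    [1,[0,0,-0.01],0],
    [1,[0,0,-0.006],0],
    [1,[0,0,-0.003],0],
    [1,[0,0,0],0],
  ],
)

```text
clock: 17.08
eef_pos: [506.7, 286.5, 87.9]
ee_rot: [0.94, 0.34, -0.0, 0.0]
contact_force: [-0.4, -0.5, -0.4]
opening: 53.6
grip_force: 30.0
```

Emit:
drive_tool(
  plan=[
    [1,[0,0,-0.002],0],
    [1,[0,0,-0.002],0],
    [1,[0,0,-0.001],0],
    [1,[0,0,0],0],
  ],
)

```text
clock: 17.58
eef_pos: [506.7, 286.4, 82.9]
ee_rot: [0.94, 0.34, -0.0, 0.0]
contact_force: [-0.4, 0.3, 0.1]
opening: 53.6
grip_force: 30.0
```

Emit:
drive_tool(
  plan=[
    [1,[0,0,-0.001],0],
    [1,[0,0,-0.001],0],
    [1,[0,0,0],0],
  ],
)

```text
clock: 17.95
eef_pos: [507.1, 286.8, 82.2]
ee_rot: [0.94, 0.34, 0.001, -0.0]
contact_force: [-2.7, -1.2, 7.7]
opening: 53.6
grip_force: 30.0
```

Emit:
drive_tool(
  plan=[
    [-0.4,[0,0,0.001],0],
    [-0.8,[0,0,0],0],
    [-0.8,[0,0,0],0],
    [-0.8,[0,0,0],0],
    [-0.8,[0,0,0.01],0],
    [-0.8,[0,0,0.03],0],
    [-0.8,[0,0,0.05],0],
    [-0.8,[0,0,0.05],0],
  ],
)

```text
clock: 18.95
eef_pos: [506.6, 286.4, 224.0]
ee_rot: [0.94, 0.34, 0.0, 0.0]
contact_force: [0.7, -0.0, -0.5]
opening: 82.8
grip_force: 0.0
```

Emit:
drive_tool(
  plan=[
    [-0.4,[0,0,0.05],0],
    [0,[-0.03,-0.03,0.05],0],
    [0,[-0.02,-0.05,0.0],0],
    [0,[0,-0.05,0.0],0],
    [0,[0,-0.05,0],0],
    [0,[0,-0.05,0],0],
    [0,[0,-0.05,0],0],
    [0,[0,0,0],0],
  ],
)

```text
clock: 19.95
eef_pos: [458.0, 5.2, 320.2]
ee_rot: [0.941, 0.338, 0.0, 0.001]
contact_force: [0.2, 0.1, 0.2]
opening: 45.8
grip_force: 0.0
```

```bash
python3 - <<'E'
from h import *
o=observe();print(o['eef_pos'],o['ee_rot'],o['joint_pos'].round(2))
s=snap('side','side8.png');t=snap('top','top8.png')
a=cv2.resize(s['pixels'][80:230,190:300],None,fx=4,fy=4,interpolation=cv2.INTER_CUBIC);b=cv2.resize(t['pixels'][110:230,170:270],None,fx=3.5,fy=3.5,interpolation=cv2.INTER_CUBIC)
H=np.array([601,354,134.]);u=np.array([.7694,.6388,0]);v=np.array([-.6388,.7694,0]);z=np.array([0,0,1.])
c=np.zeros((600,795,3),np.uint8);c[:,:440]=a;c[:420,445:]=b
cv2.imwrite('pics/c7.png',c)
E
```

```text
[457.9857526    5.15251859 320.24331723] [9.41269439e-01 3.37655878e-01 2.58503402e-04 5.33643823e-04] [-0.16  0.16  1.52 -0.    1.47  0.73]
```

View pics/c7.png

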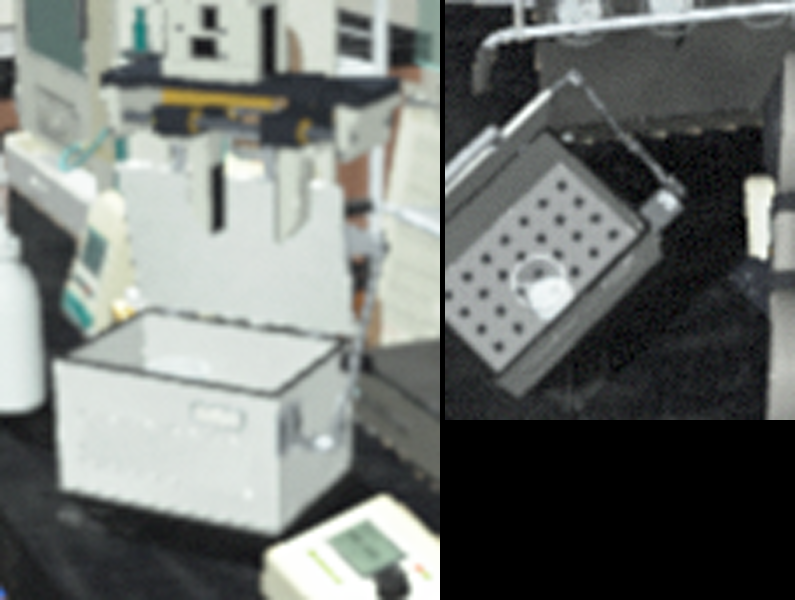

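The beaker stands upright in the box, with its base at (549,297) and rim at (540,280) in the crop, and the lid is still locked open. Next I locate the knob and plan the fold.

```bash
cat > geo.py <<'E'
from h import *
H=np.array([601,354,134.]);u=np.array([.7694,.6388,0]);v=np.array([-.6388,.7694,0]);z=np.array([0,0,1.])
def onplane(s,px,y):  # intersect ray with box plane y; return box (u,z) rel hinge
    a=world(s,*px,0.);b=world(s,*px,300.);d=b-a
    k=(y-(a-H)@v)/(d@v);P=a+k*d;return P.round(1),(P-H)@u,P[2]-H[2]
E
python3 - <<'E'
from geo import *
s=dict(np.load('pics/side8.png.npz'));t=dict(np.load('pics/top8.png.npz'))
S5=dict(np.load('pics/side5.png.npz'))
b=world(t,170+104.5/3.5-.5,110+297.5/3.5-.5,17);r=world(t,170+(540-444.5)/3.5-.5,110+283/3.5-.5,120);C=H-77*u
print('beaker base box xy',(b-C)@u,(b-C)@v,'rim',(r-C)@u,(r-C)@v)
# knob in side8 & side5: dark blob; heads at y -152
for S in(S5,s):
    g=cv2.cvtColor(S['pixels'],6).astype(float)[162:180,272:290];print(g.round().astype(int)[:, :]) if S is s else None
    m=g<75;yy,xx=np.nonzero(m);px=(272+xx.mean(),162+yy.mean());print(px,onplane(S,px,-152))
# shut knob in side2: (462,416) crop6 -> px
S2=dict(np.load('pics/side2.png.npz'));g=cv2.cvtColor(S2['pixels'],6).astype(float)[182:198,258:275]
yy,xx=np.nonzero(g<75);px=(258+xx.mean(),182+yy.mean());print('shut',px,onplane(S2,px,-152),len(xx))
# T in side: (378,242)/4 ; top: (573,78)
print('T side',onplane(s,(190+375/4-.5,80+240/4-.5),-152),'T top',onplane(t,(170+(573-445)/3.5,110+78/3.5),-152))
E
```

```text
beaker base box xy -29.92547119795284 9.705332530082325 rim -38.68198264562824 9.383862831710903
(np.float64(281.05263157894734), np.float64(171.21052631578948)) (array([647.7, 195.2, 129.7]), np.float64(-65.4895426176164), np.float64(-4.348297686012671))
[[211 212 207 206 210 209 199 185 165 148 142 141 145 183 213 218 216 219]
 [172 168 159 165 175 180 181 174 156 143 142 140 150 191 219 220 219 221]
 [135 126 103 100 114 132 149 158 141 130 132 138 156 196 223 225 220 222]
 [179 153 113  79  93 112 144 162 135 114 125 136 150 186 212 202 192 189]
 [198 153 107  92 120 132 147 162 132 105 113 121 129 149 160 152 142 134]
 [159 115  96 105 120 126 136 147 118  96 102 104 106 109 114 109 105 103]
 [121 122 131 111  94 113 134 127  95  75  84  96  99 101 101 102 100 100]
 [136 158 153 103  76 121 151 127  73  43  59  83 101 104 103 105 104 102]
 [169 182 156  92  72 128 158 129  70  35  47  78  99 105 104 105 105 104]
 [187 188 156  91  74 123 149 119  61  30  41  68  96 103 105 106 104 104]
 [192 188 167 123 101 126 144 112  64  41  42  61  81  98 102 102 102 104]
 [192 191 181 166 1
[... 309 characters left out ...]
6 137 107 101 101 103 104 101 103  99  94  83]
 [192 192 197 192 170 146 144 139 104  92  98 101 102 103 105 105 103  97]
 [190 194 203 196 167 144 130 119  94  88  95  98  99 100 103 102 101 101]]
(np.float64(281.0), np.float64(171.1)) (array([647.3, 194.9, 130.2]), np.float64(-65.9873942099609), np.float64(-3.774820143461568))
shut (np.float64(265.0769230769231), np.float64(189.30769230769232)) (array([547.5, 112.1, 110.7]), np.float64(-195.68152634402932), np.float64(-23.281527547523453)) 13
T side (array([657.8, 203.6, 240. ]), np.float64(-52.3830932545389), np.float64(106.0363306391234)) T top (array([689.2, 229.6, 195.1]), np.float64(-11.623227186694212), np.float64(61.10772575758705))
```

```bash
cat >> geo.py <<'E'
from scipy.optimize import brentq
def knob(th,d,side=+1,L1=65.,L2=106.):
    T=97*np.array([-np.cos(th),np.sin(th)]);B=np.array([-138.,-d]);D=T-B;L=np.hypot(*D)
    x=(L*L+L1*L1-L2*L2)/(2*L);h=np.sqrt(max(L1*L1-x*x,0));e=D/L
    n=np.array([e[1],-e[0]])  # rear side
    return B+x*e+side*h*n,T,B,L
def W(q,y=-152): return H+q[0]*u+q[1]*z+y*v
E
python3 - <<'E'
from geo import *
s=dict(np.load('pics/side8.png.npz'));S2=dict(np.load('pics/side2.png.npz'))
for px,y in(((278.6,170.5),-152),((281.4,170.9),-163),((276,170.4),-141)):print('locked',onplane(s,px,y))
print(cv2.cvtColor(S2['pixels'],6)[182:197,256:274])
Ll=np.sqrt(65**2+106**2+2*65*106*np.cos(.32))
for d in(15,20,25,30,35):
    th=brentq(lambda a:knob(a,d)[3]-Ll,1.,1.6);tt=brentq(lambda a:knob(a,d)[3]-171,1.,1.6)
    K=knob(th,d)[0];Ks,_,_,_=knob(0.,d,-1)
    print(d,'taut',round(tt,3),'lock',round(th,3),'K',K.round(1),proj(s,[W(K),W(K,-163),W(K,-141)]).round(1).tolist(),'shut',Ks.round(1),proj(s,[W(Ks),W(Ks,-163),W(Ks,-141)]).round(1).tolist(),'T',proj(s,[W(knob(th,d)[1])]).round(1))
E
```

```text
locked (array([630.8, 181.2, 139.5]), np.float64(-87.42685619158524), np.float64(5.499903645515872))
locked (array([636.7, 171.8, 140.3]), np.float64(-88.91886956097707), np.float64(6.312121841037822))
locked (array([626.2, 191.6, 137.1]), np.float64(-84.37110984941009), np.float64(3.0906815322806835))
[[224 224 213 188 161 153 145 130 134 169 189 201 196 167 152 161 178 184]
 [223 222 208 177 151 146 142 126 127 167 198 197 174 154 159 172 180 181]
 [224 223 210 173 137 138 140 126 131 176 198 176 154 155 166 171 168 164]
 [224 222 210 170 124 119 127 127 139 174 176 156 144 151 163 158 149 148]
 [224 224 210 165 112  94 104 128 155 159 146 138 134 142 153 147 140 143]
 [224 223 209 164 101  66  94 153 186 159 116 105 109 126 144 144 142 147]
 [223 223 212 162  97  61 106 166 181 135  82  66  76 113 140 146 148 149]
 [224 224 211 162  94  62 115 162 153 100  54  45  64 106 136 144 149 152]
 [224 224 212 162  94  63 104 146 138  81  41  34  62 109 147 154 150 151]
 [224 224 209 165 105  93 115 147 151 106  66  62  96 138 176 184 164 158]
 [225 222 208 168 127 130 152 171 174 148 124 
[... 519 characters left out ...]
41 lock 1.415 K [-82.8  14.3] [[279.2, 167.7], [282.2, 168.1], [276.2, 167.2]] shut [-202.4  -11.2] [[264.2, 186.6], [267.3, 187.1], [261.1, 186.0]] T [[287.3 139.7]]
25 taut 1.398 lock 1.372 K [-84.1  11.3] [[279.0, 168.6], [282.0, 169.1], [276.1, 168.1]] shut [-202.1  -14. ] [[264.2, 187.3], [267.4, 187.9], [261.1, 186.8]] T [[286.9 140.2]]
30 taut 1.353 lock 1.327 K [-85.4   8.1] [[278.9, 169.6], [281.8, 170.1], [275.9, 169.1]] shut [-201.7  -16.8] [[264.3, 188.1], [267.4, 188.7], [261.2, 187.5]] T [[286.4 140.8]]
35 taut 1.307 lock 1.281 K [-86.7   4.9] [[278.7, 170.6], [281.6, 171.1], [275.7, 170.1]] shut [-201.2  -19.7] [[264.4, 188.9], [267.5, 189.4], [261.3, 188.3]] T [[285.9 141.4]]
```

```bash
python3 - <<'E'
from geo import *
d=32
Ll=np.sqrt(65**2+106**2+2*65*106*np.cos(.32))
tl=brentq(lambda a:knob(a,d)[3]-Ll,1.,1.6);tt=brentq(lambda a:knob(a,d)[3]-171,1.,1.6)
print('lock',tl,'taut',tt)
B=np.array([-138.,-d])
def lid(phi):  # lower link angle fwd from horizontal rear -> lid angle
    K=B+65*np.array([np.cos(phi),np.sin(phi)])
    f=lambda a:np.hypot(*(97*np.array([-np.cos(a),np.sin(a)])-K))-106
    g=np.linspace(-.1,1.6,1700);y=[f(a) for a in g]
    r=[brentq(f,g[i],g[i+1]) for i in range(len(g)-1) if y[i]*y[i+1]<0]
    return K,r
K=knob(tl,d)[0];p0=np.arctan2(*(K-B)[::-1]);Ks=knob(0,d,-1)[0];p1=np.arctan2(*(Ks-B)[::-1])
print('phi lock',p0,'shut',p1,K,Ks)
g=14.8;off=-5
for p in np.arange(p0,p1+.01,.1):
    K,r=lid(p)
    out=[]
    for th in r:
        zb=K[1]+g+47;ulo,uhi=K[0]+off-37,K[0]+off+37
        ss=np.linspace(0,152,300);L=np.array([-ss*np.cos(th)-6*np.sin(th)*0,ss*np.sin(th)+3])
        m=(L[0]>ulo)&(L[0]<uhi);out.append((round(th,2),round(float(zb-L[1][m].max()),0) if m.any() else None))
        T=97*np.array([-np.cos(th),np.sin(th)])
        ll=K[:,None]+(T-K)[:,None]*np.linspace(0,1,200);m=(ll[0]<uhi);out.append(('link',round(float(zb-ll[1][m].max()))))
    print(round(p,2),K.round(1),W(K).round(0),out)
E
```

```text
lock 1.308891355955413 taut 1.3343518410642747
phi lock 0.640355549159267 shut 2.9239503051251394 [-85.87758063   6.83623823] [-201.46660099  -17.96466748]
0.64 [-85.9   6.8] [632. 182. 141.] [(1.31, None), ('link', 16)]
0.74 [-90.   11.8] [629. 180. 146.] [(1.33, None), ('link', 22)]
0.84 [-94.6  16.4] [625. 177. 150.] [(1.33, None), ('link', 27)]
0.94 [-99.7  20.5] [621. 173. 155.] [(1.33, None), ('link', 31)]
1.04 [-105.1   24.1] [617. 170. 158.] [(1.31, None), ('link', 34)]
1.14 [-110.9   27.1] [613. 166. 161.] [(1.28, None), ('link', 37)]
1.24 [-116.9   29.5] [608. 162. 163.] [(1.24, None), ('link', 39)]
1.34 [-123.2   31.3] [603. 158. 165.] [(1.2, None), ('link', 40)]
1.44 [-129.5   32.4] [598. 154. 166.] [(1.15, None), ('link', 42)]
1.54 [-136.   33.] [593. 150. 167.] [(1.1, None), ('link', 43)]
1.64 [-142.5   32.8] [588. 146. 167.] [(1.04, None), ('link', 44)]
1.74 [-149.    32.1] [583. 142. 166.] [(0.97, None), ('link', 46)]
1.84 [-155.3   30.7] [579. 138. 165.] [(0.91, None), ('link', 47)]
1.94 [-161.5   28.6] [574. 134. 163.] [(0.84, None), ('link', 48)]
2.04 [-167.4   26. ] [569. 130. 160.] [(0.77, None), ('link', 48)]
2.14 [-173.1   22.7] [565. 127. 157.] [(0.69, None), ('link', 49)]
2.24 [-178.3   19. ] [561. 123. 153.] [(0.62, None), ('link', 50)]
2.34 [-183.2   14.7] [557. 120. 149.] [(0.54, None), ('link', 51)]
2.44 [-187.7    9.9] [554. 117. 144.] [(0.46, None), ('link', 51)]
2.54 [-191.6    4.8] [551. 115. 139.] [(0.38, None), ('link', 52)]
2.64 [-195.    -0.8] [548. 112. 133.] [(0.29, None), ('link', 53)]
2.74 [-197.8   -6.6] [546. 111. 127.] [(0.2, None), ('link', 54)]
2.84 [-200.1  -12.7] [544. 109. 121.] [(0.1, None), ('link', 55)]
```

Emit:
drive_tool(
  plan=[
    [0.17,[0.034,0.035,0],0],
    [0.17,[0.034,0.035,0],0],
    [0.17,[0.034,0.035,0],0],
    [0.17,[0.034,0.035,0],0],
    [0.17,[0.034,0.034,0],0.005],
    [0.17,[0,0,-0.05],0],
    [0.17,[0,0,-0.05],0],
    [0.17,[0,0,-0.04],0],
  ],
)

```text
clock: 21.05
eef_pos: [626.8, 184.3, 177.4]
ee_rot: [0.939, 0.344, -0.001, -0.0]
contact_force: [0.2, 0.5, -0.1]
opening: 38.0
grip_force: 0.0
```

Emit:
drive_tool(
  plan=[
    [0.17,[0,0,0],0],
  ],
)

```text
clock: 21.18
eef_pos: [625.7, 183.5, 176.3]
ee_rot: [0.939, 0.343, -0.004, -0.001]
contact_force: [-0.9, -1.3, 0.2]
opening: 38.0
grip_force: 0.0
```

```bash
python3 - <<'E'
from h import *
o=observe();print(o['eef_pos'],o['ee_rot'],o['contact_force'],o['opening'])
s=snap('side','side9.png')
a=cv2.resize(s['pixels'][100:200,230:320],None,fx=6,fy=6,interpolation=cv2.INTER_CUBIC)
cv2.imwrite('pics/c8.png',a)
E
```

```text
[625.69724136 183.49483031 176.33255591] [ 9.39191627e-01  3.43373342e-01 -3.63155387e-03 -8.04536261e-04] [-0.88016036 -1.31044992  0.16865139] 37.98706069119983
```

View pics/c8.png

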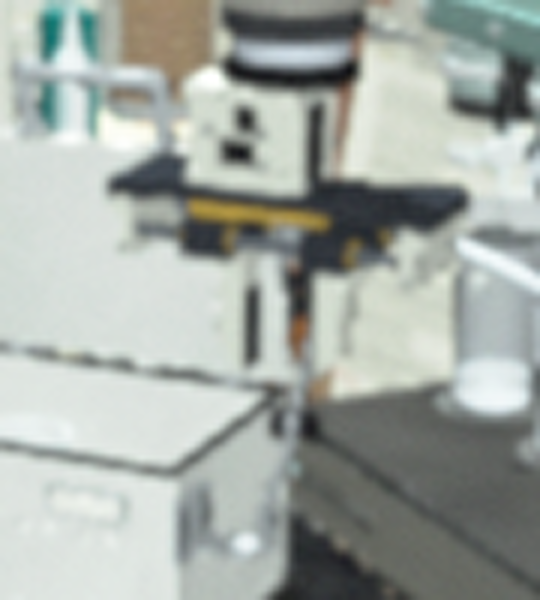

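The picture shows the fingers straddling the stay link at (300,330), with the knob just below at (298,420). I need a small sideways correction, then descend.

Emit:
drive_tool(
  plan=[
    [0.17,[0.002,-0.0045,0],0],
    [0.17,[0,0,-0.01],0],
    [0.17,[0,0,-0.012],0],
    [0.17,[0,0,-0.008],0],
    [0.17,[0,0,0],0],
  ],
)

```text
clock: 21.85
eef_pos: [629.6, 177.2, 148.4]
ee_rot: [0.94, 0.342, -0.001, -0.0]
contact_force: [0.1, 0.4, -0.8]
opening: 37.9
grip_force: 0.0
```

Emit:
drive_tool(
  plan=[
    [0.17,[-0.001,0.0015,-0.006],0],
    [0.17,[0,0,-0.006],0],
    [0.17,[0,0,0],0],
  ],
)

```text
clock: 22.22
eef_pos: [628.8, 178.8, 136.9]
ee_rot: [0.94, 0.342, -0.001, -0.0]
contact_force: [0.5, -0.3, -0.3]
opening: 38.2
grip_force: 0.0
```

Emit:
drive_tool(
  plan=[
    [1,[0,0,0],0],
    [1,[0,0,0],0],
    [1,[0,0,0],0],
    [1,[0,0,0],0],
  ],
)

```text
clock: 22.72
eef_pos: [628.8, 179.5, 137.8]
ee_rot: [0.94, 0.342, -0.0, -0.0]
contact_force: [-3.5, 4.0, 1.3]
opening: 25.8
grip_force: 30.0
```

Emit:
drive_tool(
  plan=[
    [1,[-0.0007,0.0008,0],0],
    [1,[-0.0015,-0.0013,0.0025],0],
    [1,[-0.0016,-0.0013,0.0025],0],
    [1,[0,0,0],0],
  ],
)

```text
clock: 23.22
eef_pos: [625.4, 176.8, 142.7]
ee_rot: [0.94, 0.342, 0.0, 0.0]
contact_force: [1.5, 1.6, -2.0]
opening: 25.2
grip_force: 30.0
```

Emit:
drive_tool(
  plan=[
    [1,[-0.0018,-0.0015,0.0023],0],
    [1,[-0.0018,-0.0015,0.0023],0],
    [1,[-0.002,-0.0016,0.002],0],
    [1,[-0.002,-0.0016,0.002],0],
  ],
)

```text
clock: 23.72
eef_pos: [617.6, 170.3, 151.3]
ee_rot: [0.94, 0.342, -0.0, 0.0]
contact_force: [2.0, -1.4, -3.8]
opening: 25.3
grip_force: 30.0
```

Emit:
drive_tool(
  plan=[
    [1,[-0.0021,-0.0017,0.0018],0],
    [1,[-0.0021,-0.0017,0.0018],0],
    [1,[-0.0022,-0.0018,0.0015],0],
    [1,[-0.0022,-0.0018,0.0015],0],
  ],
)

```text
clock: 24.22
eef_pos: [609.1, 163.3, 157.7]
ee_rot: [0.94, 0.342, -0.0, 0.0]
contact_force: [3.4, -4.0, -6.1]
opening: 25.2
grip_force: 30.0
```

Emit:
drive_tool(
  plan=[
    [1,[-0.0013,-0.003,0.001],0],
    [1,[-0.0023,-0.0019,0.0011],0],
    [1,[-0.0048,-0.004,0.0018],0],
    [1,[-0.0048,-0.004,0.0011],0],
    [1,[-0.005,-0.0042,0.0006],0],
  ],
)

```text
clock: 24.85
eef_pos: [590.1, 147.1, 163.6]
ee_rot: [0.94, 0.342, -0.0, -0.0]
contact_force: [-1.8, 3.9, -2.8]
opening: 25.3
grip_force: 30.0
```

Emit:
drive_tool(
  plan=[
    [1,[-0.0054,-0.0037,-0.0002],0],
    [1,[-0.005,-0.0042,-0.0007],0],
    [1,[-0.0048,-0.004,-0.0014],0],
    [1,[-0.0048,-0.004,-0.0021],0],
  ],
)

```text
clock: 25.35
eef_pos: [570.4, 130.5, 159.3]
ee_rot: [0.94, 0.342, -0.0, 0.0]
contact_force: [-3.1, 3.1, 2.2]
opening: 25.3
grip_force: 30.0
```

Emit:
drive_tool(
  plan=[
    [1,[-0.0045,-0.0038,-0.0026],0],
    [1,[-0.0044,-0.0036,-0.0033],0],
    [1,[-0.004,-0.0033,-0.0037],0],
    [1,[-0.0038,-0.0031,-0.0043],0],
  ],
)

```text
clock: 25.85
eef_pos: [553.2, 116.1, 144.7]
ee_rot: [0.94, 0.342, -0.001, 0.0]
contact_force: [-4.8, 1.3, 1.6]
opening: 25.5
grip_force: 30.0
```

Emit:
drive_tool(
  plan=[
    [1,[-0.0041,-0.0021,-0.0048],0],
    [1,[-0.003,-0.0025,-0.0051],0],
    [1,[-0.0026,-0.0022,-0.0056],0],
    [1,[-0.0022,-0.0018,-0.0058],0],
  ],
)

```text
clock: 26.35
eef_pos: [542.1, 107.1, 123.0]
ee_rot: [0.94, 0.342, -0.001, 0.001]
contact_force: [-2.2, -4.0, -2.2]
opening: 25.4
grip_force: 30.0
```

Emit:
drive_tool(
  plan=[
    [1,[-0.0009,-0.0007,-0.003],0],
    [1,[-0.0009,-0.0007,-0.003],0],
    [1,[-0.0006,-0.0005,-0.0027],0],
    [1,[0,0,0],0],
  ],
)

```text
clock: 26.85
eef_pos: [539.5, 105.1, 113.6]
ee_rot: [0.94, 0.342, -0.001, 0.001]
contact_force: [-1.2, -6.0, -7.2]
opening: 25.3
grip_force: 30.0
```

Emit:
drive_tool(
  plan=[
    [1,[0,0,-0.0015],0],
    [1,[0,0,-0.0015],0],
    [1,[0,0,0],0],
  ],
)

```text
clock: 27.22
eef_pos: [539.0, 104.7, 110.5]
ee_rot: [0.94, 0.342, -0.002, 0.001]
contact_force: [-1.1, -8.8, -5.9]
opening: 25.7
grip_force: 30.0
```

Emit:
drive_tool(
  plan=[
    [1,[-0.0002,-0.002,-0.0015],0],
    [1,[0,0,-0.0015],0],
    [1,[0,0,0],0],
  ],
)

```text
clock: 27.6
eef_pos: [539.2, 104.5, 109.0]
ee_rot: [0.94, 0.342, -0.001, 0.0]
contact_force: [-5.3, -2.6, 0.8]
opening: 25.4
grip_force: 30.0
```

```bash
python3 - <<'E'
from geo import *
t=snap('top','top10.png');print(observe()['contact_force'])
t0=dict(np.load('pics/top0.png.npz'))
# lid height fit from depth, rear/left part visible
for S in(t0,t):
    c=[]
    for a in(20,50,80,110,140):
        zs=[]
        for b in(-60,-30,0,30,60,90):
            for k in (0,):
                p=proj(S,[H-a*u+b*v+3*z])[0];q=world(S,*p)
                if abs((q-(H-a*u+b*v))[2])<60: zs.append(q[2])
        c.append((a,round(float(np.median(zs)),1),len(zs)))
    print(c)
E
```

```text
[-5.58852326 -1.75182182  0.64086623]
[(20, 139.7, 6), (50, 139.2, 6), (80, 137.1, 6), (110, 136.6, 6), (140, 136.3, 6)]
[(20, 138.4, 6), (50, 138.5, 6), (80, 138.3, 6), (110, 138.9, 6), (140, 137.4, 6)]
```

Emit:
drive_tool(
  plan=[
    [0.22,[-0.001,0,0],0],
    [0.22,[0,0,0],0],
    [0.22,[0,0,0],0],
    [0.22,[0,0,0.006],0],
    [0.22,[0,0,0.01],0],
    [0.22,[0,0,0.03],0],
    [0.22,[0,0,0.05],0],
    [0.22,[0,0,0.05],0],
  ],
)

```text
clock: 28.65
eef_pos: [538.6, 104.5, 257.3]
ee_rot: [0.94, 0.342, 0.0, 0.0]
contact_force: [0.1, 0.2, 0.4]
opening: 35.8
grip_force: 0.0
```

Emit:
drive_tool(
  plan=[
    [0,[-0.02,-0.04,0.03],0],
    [0,[-0.02,-0.05,0.0],0],
    [0,[-0.02,-0.05,0],0],
    [0,[-0.02,-0.05,0],0],
    [0,[0,-0.05,0],0],
    [0,[0,-0.05,0],0],
    [0,[0,0,0],0],
    [0,[0,0,0],0],
  ],
)

```text
clock: 29.65
eef_pos: [458.6, -185.0, 285.5]
ee_rot: [0.94, 0.342, 0.0, -0.0]
contact_force: [1.0, -0.2, 0.8]
opening: 46.1
grip_force: 0.0
```

```bash
python3 - <<'E'
from geo import *
t=snap('top','top11.png');s=snap('side','side11.png');print(observe()['eef_pos'],observe()['contact_force'])
t0=dict(np.load('pics/top0.png.npz'));s0=dict(np.load('pics/side2.png.npz'))
for S in(t0,t):
    c=[]
    for a in(10,40,70,100,145):
        q=[world(S,*proj(S,[H-a*u+b*v+3*z])[0])[2] for b in np.arange(-90,91,15)]
        c.append(round(float(np.median(q)),1))
    print(c)
d=lambda r,A,B:np.abs(A['pixels'][r].astype(float)-B['pixels'][r]).mean()
print('top box diff',d(np.s_[140:225,145:260],t0,t),'ref',d(np.s_[140:225,20:100],t0,t),'side knob',d(np.s_[165:205,235:285],s0,s))
a=cv2.resize(t['pixels'][130:235,140:265],None,fx=3,fy=3,interpolation=cv2.INTER_CUBIC);b=cv2.resize(s['pixels'][110:225,185:305],None,fx=3,fy=3,interpolation=cv2.INTER_CUBIC)
c=np.zeros((345,740,3),np.uint8);c[:315,:375]=a;c[:,378:738]=b
cv2.imwrite('pics/c9.png',c)
E
```

```text
[ 458.80608294 -184.25786939  285.44246141] [ 1.17089447 -0.10076828  0.0106472 ]
[137.4, 139.4, 137.5, 136.9, 137.1]
[135.9, 139.9, 138.7, 139.1, 138.4]
top box diff 3.8552088661551576 ref 3.6711764705882355 side knob 5.878
```

```bash
python3 - <<'E'
from geo import *
L=lambda n:cv2.cvtColor(np.load(f'pics/{n}.png.npz')['pixels'],6).astype(np.float32)
a,b=L('side2'),L('side11')
for nm,r in(('knob',np.s_[180:200,254:278]),('lid right front corner',np.s_[168:186,246:270]),('label',np.s_[178:192,236:254]),('base',np.s_[195:215,235:270])):
    print(nm,cv2.phaseCorrelate(a[r].copy(),b[r].copy(),cv2.createHanningWindow(a[r].shape[::-1],5)),np.abs(a[r]-b[r]).mean())
a,b=L('top0'),L('top11')
for nm,r in(('handle',np.s_[180:216,190:228]),('stay',np.s_[150:182,214:252]),('lidrear',np.s_[140:180,150:205])):
    print(nm,cv2.phaseCorrelate(a[r].copy(),b[r].copy(),cv2.createHanningWindow(a[r].shape[::-1],5)),np.abs(a[r]-b[r]).mean())
E
```

```text
knob ((-0.17633438780513977, -0.1728180429505528), 0.9183455685774485) 1.5395833
lid right front corner ((-0.07511651790311191, -0.2947031250592467), 0.8814381802523578) 4.289352
label ((-0.0027324199339915367, 0.6203167488797341), 1.0141630289731203) 1.1825397
base ((-0.11314925744617099, -0.08596669465588036), 0.9253109249803755) 1.3857143
handle ((-0.025841812854977775, 0.04884372683054039), 1.0077223592334323) 3.1586258
stay ((-0.02330935639123055, 0.07690647906583514), 0.9779096312820912) 4.0485196
lidrear ((-0.11714016830885754, 0.0749079831012125), 0.9806191662947337) 3.110909
```

```bash
python3 -c "
from plant import *
print(finish_job())"
```

```text
the job is handed in; nothing more can be done
None
```

I handed the job in at about 30 s on the robot's clock: the beaker stands upright in the drying box, the lid is shut with the stay folded, and the arm is clear of everything. The final pictures match the starting ones to within noise at the lid and the knob. I did not check the bystanders separately at the end, and `finish_job` returned no verdict.

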